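# Put the palm chisels back in their tray

## Task

Put the three palm chisels (round pommel, flared blade) away in the tray, each lying flat on the floor of the bay made for its length: the shortest in the shortest bay, the middle one in the middle-length bay, the longest in the longest; which end points where does not matter. Leave the screwdriver, the file, the glue bottle and the tape roll where they are.

Things in the scene. Friction and masses are not known exactly. Their poses are not given: they have to be found in the camera images.
- chisel_short: Palm chisel, 104 mm long, lies flat and does not roll, about 60 g. Wooden: flattened round pommel (38 mm diameter, upright axis) at its -x end, straight flat-sided handle 24 mm wide and 28 mm high, short brass ferrule, thin steel blade (32 mm) that flares to a fishtail about 24 mm wide at the +x end. Origin: middle of the length, at the underside; x along the tool to the blade tip, z up. The bare handle runs from x = -14 to 20 mm, so it can be pinched across y at the origin.
- chisel_mid: Palm chisel, 132 mm long, lies flat and does not roll, about 80 g. Wooden: flattened round pommel (38 mm diameter, upright axis) at its -x end, straight flat-sided handle 24 mm wide and 28 mm high, short brass ferrule, thin steel blade (38 mm) that flares to a fishtail about 24 mm wide at the +x end. Origin: middle of the length, at the underside; x along the tool to the blade tip, z up. The bare handle runs from x = -28 to 28 mm, so it can be pinched across y at the origin.
- chisel_long: Palm chisel, 160 mm long, lies flat and does not roll, about 100 g. Wooden: flattened round pommel (38 mm diameter, upright axis) at its -x end, straight flat-sided handle 24 mm wide and 28 mm high, short brass ferrule, thin steel blade (40 mm) that flares to a fishtail about 24 mm wide at the +x end. Origin: middle of the length, at the underside; x along the tool to the blade tip, z up. The bare handle runs from x = -42 to 40 mm, so it can be pinched across y at the origin.
- bay_short: The shortest of three plywood bays in the tray: inside 132 mm (x) by 64 mm (y), floor 4 mm above its origin, walls 4 mm thick and 7 mm high over the floor. Fixed. Origin: centre of its underside (6 mm above the bench), x along its length, z up. The bays lie side by side in a dark wooden tray 212 x 232 mm with an 18 mm high rim, in any order.
- bay_mid: The middle-length of three plywood bays in the tray: inside 160 mm (x) by 64 mm (y), floor 4 mm above its origin, walls 4 mm thick and 7 mm high over the floor. Fixed. Origin: centre of its underside (6 mm above the bench), x along its length, z up. The bays lie side by side in a dark wooden tray 212 x 232 mm with an 18 mm high rim, in any order.
- bay_long: The longest of three plywood bays in the tray: inside 188 mm (x) by 64 mm (y), floor 4 mm above its origin, walls 4 mm thick and 7 mm high over the floor. Fixed. Origin: centre of its underside (6 mm above the bench), x along its length, z up. The bays lie side by side in a dark wooden tray 212 x 232 mm with an 18 mm high rim, in any order.
- screwdriver: Screwdriver, 150 mm long, look-alike: same wooden handle stock (24 mm wide, 28 mm high, 95 mm long) but no pommel, and a thin round 6 mm shank. Not part of the set. Origin: middle of its length at the underside, x to the tip.
- file: Small file, 130 mm long, look-alike: same wooden handle stock (24 mm wide, 28 mm high, 75 mm long) but no pommel, and a dark parallel blade 14 mm wide. Not part of the set. Origin: middle of its length at the underside, x to the tip.
- glue_bottle: White glue bottle, 54 mm diameter, 110 mm tall, standing beyond the tools. Origin: centre of its underside.
- tape_roll: Yellow tape roll, ring of 72 mm outer diameter, 22 mm high, lying flat on the robot's side of the tools. Origin: centre of its underside.
Things that resemble listed ones, but are neither listed nor needed, are in the scene too. Leave any pink look-alike of the chisel_short alone.

How it is judged:
At the end, for the whole second after the job is handed in: Each chisel lies flat (within 0.04 rad) on the floor of the bay of its own length (origin within 17 mm along and 18 mm across of the bay's centre, 2 to 6.5 mm above the bay's underside), at rest (x of chisel_short in the frame of bay_short between -0.017 and 0.017 m and y of chisel_short in the frame of bay_short between -0.018 and 0.018 m and z of chisel_short in the frame of bay_short between 0.002 and 0.0065 m and angle between each of chisel_short, chisel_mid, chisel_long's own z axis and vertical below 0.04 rad and linear speed of each of chisel_short, chisel_mid, chisel_long below 0.02 m/s and angular speed of each of chisel_short, chisel_mid, chisel_long below 0.2 rad/s and x of chisel_mid in the frame of bay_mid between -0.017 and 0.017 m and y of chisel_mid in the frame of bay_mid between -0.018 and 0.018 m and z of chisel_mid in the frame of bay_mid between 0.002 and 0.0065 m and x of chisel_long in the frame of bay_long between -0.017 and 0.017 m and y of chisel_long in the frame of bay_long between -0.018 and 0.018 m and z of chisel_long in the frame of bay_long between 0.002 and 0.0065 m); the robot touches nothing.
It fails at once if the screwdriver is moved more than 30 mm (distance of screwdriver from where it was at the start of the episode above 0.03 m).
It fails at once if the file is moved more than 30 mm (distance of file from where it was at the start of the episode above 0.03 m).
It fails at once if the tape roll is moved more than 30 mm (distance of tape_roll from where it was at the start of the episode above 0.03 m).
It fails at once if the glue bottle is moved more than 30 mm or tipped (distance of glue_bottle from where it was at the start of the episode above 0.03 m or angle between glue_bottle's own z axis and vertical above 0.3 rad).
It also fails if it takes over 88 s, if anything falls off the work surface, if the arm or the gripper's body presses on something with over 40 N, if the wrist force passes 120 N, or if a joint passes its speed limit or range.

## Robot

A 6-joint arm with a two-finger parallel gripper is mounted at the origin on the work surface. World frame = base frame: x ahead of the robot, y to its left, z up, the work surface at z = 0. Lengths are in m, angles in rad, forces in N, time in s.
With the tool pointing down it reaches from about 0.35 to 0.85 m from the base axis. Payload 8.1 kg.
Tool frame: the origin (TCP) lies midway between the tips of the shut fingers; the grasp point (between the pads) lies 19 mm behind it (ctrl.grip_depth is the distance from the TCP to the grasp point, in m); y points along the fingers, z is the direction in which the jaws open and shut, and the axes are right-handed (so a half turn about y gives the same grasp; the last joint's range is limited). The gripper opens to 85 mm and grips with 20 to 120 N. Pads are 22 mm wide; open, the fingers measure 114 mm over their backs; the gripper's body (76 mm by 85 mm) begins 54 mm behind the grasp point. The pads swing forward as they close: fully open they stand 13 mm farther back than shut.
Start: joints at [-1.239, 0.13, 1.488, -0, 1.523, -0.085], TCP at [0.243, -0.549, 0.231] pointing down, gripper open.
Joint ranges: [-2.96, 2.96], [-0.89, 2.26], [0.02, 2.5], [-1.34, 4.48], [0, 2.73], [-2.66, 2.66]. Speed limits (rad/s): [2.39, 2.39, 2.79, 3.14, 3.14, 3.14].

## Interface

Orientations are given as [roll, pitch, yaw] about the fixed x, y, z axes, in that order (R = Rz(yaw) Ry(pitch) Rx(roll)).
In Python, from rig import ctrl, get_image, nets gives the robot as it stands. The module is installed in compiled form; this text tells all that it offers.
- The arm moves only by the tool apply_moves, never from a script. Its argument "series" is a list of rows, each a list of 2 entries, a list of its own where there are three numbers: the shift along the tool's x, y, z in m, then the turn about the tool's y in rad. A call has 1 to 8 rows; each row shifts and turns the pose as measured when the row begins, along the tool's axes as they then stand; what a row does not reach is not made up. A row lasts 1/8 s, in which the tool goes at most 62.5 mm and 10.7 degrees, less where a joint would pass 70% of its speed; a pose out of reach is approached as far as the arm can. A call with a gripper value outside its range is refused whole. "claw" is the finger opening in m, from 0 to 0.0854, set as the call begins (left out, the last holds). The fingers move at their own pace and stop on an object; "force" is the grip in N (left out, the last holds). Time passes only in rows, so rows that do not move let the fingers close. It gives the time, the measured TCP pose, the force and the opening at its end, in the units of the state.
- ctrl.state(): the state, without advancing time (a new reading comes with each control period).
- get_image(name): name is "scene" or "top"; returns a dict with "pixels" (384x512x3 uint8, blue, green, red), "K" (3x3 intrinsics, pixels), "dist" ([k1, k2, p1, p2, k3] as OpenCV has them; the pictures are not rectified), "rvec" (rotation vector, rad) and "tvec" (3), from world to camera coordinates, as OpenCV has them. Camera axes: x right, y down, z forward; pixel columns grow to the right and rows downward; lengths in m; the calibration is good to about 2 mm. A picture is of the moment at which its call begins. There is no depth.
- ctrl.finish_job(): hands the job in, once; it reports no verdict.
Trained networks look in a picture, given as the dict that the camera call returned (one of the last four; its "shot" number tells which), for a name from the list of things; names that differ only in an ending like _2 or _b are one class to them, and where a whole thing is asked for, a point or a joint stands for the part that bears it (a point fixed in the world has none). Each returns a list of dicts, best first, with "p" (0 to 1); they miss things now and then, are a little off and sometimes report something else, mostly with a low value. They report only what shows in the picture. A call takes as long as a camera call. They do not tell look-alikes from the thing itself.
- nets.regions_of(picture, target): "region" (384x512 bool, what is visible of it) and "extent" ([left, top, right, bottom] in pixels, round what is visible of it).
- nets.spot_point(picture, target): "location" ([column, row] in pixels: a listed point, or the origin of a listed thing).
The state is a dict: "time_s": time; "q": joint angles; "dq": joint speeds; "joint_torque": joint torques, N m; "tool_pos": TCP position; "tcp_rot": TCP orientation; "wrist_force": force on the tool from outside, world axes, zero at the start; "wrist_torque": the same for the moment, N m; "grip_width": opening from 0.0 (shut) to 1.0 (fully open).
Only numpy, scipy, OpenCV 4.12 (cv2) and the standard library are available. Lean on these libraries where they do the work, as an engineer would, in place of code of your own. Each camera call takes 0.05 s, during which the arm holds its last target.

## Working session

There is one attempt and no reset: what is moved stays moved. The work goes in short steps, Python scripts to look and compute and a tool call to move; the robot and the scene stay as the last step left them, time stands still between calls to the robot, and variables do not carry over. Pictures are saved under pics/ and viewed, and the job is handed in when it is done.

Besides the shell and the picture viewer there is one more tool, called after "Call:" as a command line: name --argument value ..., lists and objects as JSON in quotes. apply_moves: Moves the arm, as the interface text tells. Its arguments: {"type":"object","properties":{"series":{"type":"array","items":{"type":"array"}},"claw":{"type":"number"},"force":{"type":"number"}},"required":["series"]}

```bash
mkdir -p pics; cat > h.py <<'E'
import numpy as np, cv2
from rig import ctrl,get_image,nets
def cam(p):
    R,_=cv2.Rodrigues(np.array(p['rvec'],float)); return R,np.array(p['tvec'],float).ravel(),np.array(p['K'],float),np.array(p['dist'],float)
def px2w(p,uv,z):
    R,t,K,d=cam(p)
    n=cv2.undistortPoints(np.array(uv,float).reshape(-1,1,2),K,d).reshape(-1,2)
    r=np.c_[n,np.ones(len(n))]@R; c=-R.T@t
    s=(z-c[2])/r[:,2]; return c+r*s[:,None]
def w2px(p,X):
    R,t,K,d=cam(p)
    return cv2.projectPoints(np.array(X,float).reshape(-1,1,3),np.array(p['rvec'],float),t,K,d)[0].reshape(-1,2)
E
python3 - <<'E'
from h import *
s=ctrl.state();print(s)
for n in('top','scene'):
    p=get_image(n);cv2.imwrite(f'pics/{n}0.png',p['pixels'])
    R,t,K,d=cam(p);print(n,-R.T@t,K[0,0],p['shot'])
    for k in('chisel_short','chisel_mid','chisel_long','bay_short','bay_mid','bay_long','screwdriver','file'):
        for o in nets.spot_point(p,k)[:4]: print(k,np.round(o['p'],2),np.round(o['location'],1),px2w(p,o['location'],0.01)[0].round(3))
E
```

```text
{'time_s': 0.0, 'q': array([-1.23936981e+00,  1.31159868e-01,  1.48927351e+00,  6.48906014e-06,
        1.52299304e+00, -8.53676492e-02]), 'dq': array([-0.00062254, -0.00085426,  0.00010765, -0.00033774, -0.00025771,
       -0.00120101]), 'joint_torque': array([-1.73495268e-03, -5.69382119e+01, -5.00567079e+01, -5.87019331e-04,
        1.45712882e-02, -3.09534346e-05]), 'tool_pos': array([ 0.24276144, -0.54810092,  0.23024837]), 'tcp_rot': array([-1.57262286e+00,  1.62811569e-04, -2.72479895e+00]), 'wrist_force': array([0.33791817, 0.4646511 , 0.38695912]), 'wrist_torque': array([ 0.0248531 , -0.01055299, -0.05374419]), 'grip_width': 0.9985941832981826}
top [ 0.33733614 -0.07661323  1.21109637] 411.8174951947208 1
chisel_short 0.8 [263.5 207.6] [ 0.54  -0.102  0.01 ]
chisel_short 0.74 [296.4 253.8] [ 0.398 -0.187  0.01 ]
chisel_short 0.61 [378.2 175.7] [ 0.612 -0.452  0.01 ]
chisel_mid 0.66 [325.5 212.3] [ 0.513 -0.283  0.01 ]
chisel_long 0.75 [355.2 218.6] [ 0.488 -0.368  0.01 ]
bay_short 0.94 [123.7 222.9] [0.524 0.31  0.01 ]
bay_mid 0.69 [172.3 214.7] [0.538 0.167 0.01 ]
bay_long 0.65 [147.4 220.5] [0.526 0.24  0.01 ]
screwdriver 0.55 [289.7 193. ] [ 0.578 -0.183  0.01 ]
file 0.73 [235.  203.7] [ 0.557 -0.019  0.01 ]
scene [ 1.20785185 -0.15720347  0.59804349] 366.25459717074733 2
chisel_short 0.77 [ 87.3 235. ] [ 0.625 -0.451  0.01 ]
chisel_short 0.75 [245.1 199.2] [ 0.561 -0.101  0.01 ]
chisel_short 0.6 [210.3 165. ] [ 0.412 -0.178  0.01 ]
chisel_mid 0.77 [168.3 197. ] [ 0.525 -0.284  0.01 ]
bay_short 0.92 [403.6 175.6] [0.532 0.307 0.01 ]
bay_mid 0.88 [351.3 187.6] [0.557 0.162 0.01 ]
bay_long 0.85 [380.4 177. ] [0.528 0.247 0.01 ]
screwdriver 0.59 [209.6 209.9] [ 0.585 -0.187  0.01 ]
file 0.81 [279.4 199.3] [ 0.573 -0.02   0.01 ]
```

```bash
python3 - <<'E'
import cv2
a=cv2.imread('pics/top0.png')[120:290,90:420];cv2.imwrite('pics/top0z.png',cv2.resize(a,(792,408),interpolation=cv2.INTER_CUBIC))
b=cv2.imread('pics/scene0.png');cv2.imwrite('pics/scene0z.png',cv2.resize(b,(768,576)))
E
```

```text
(no output)
```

View pics/top0z.png

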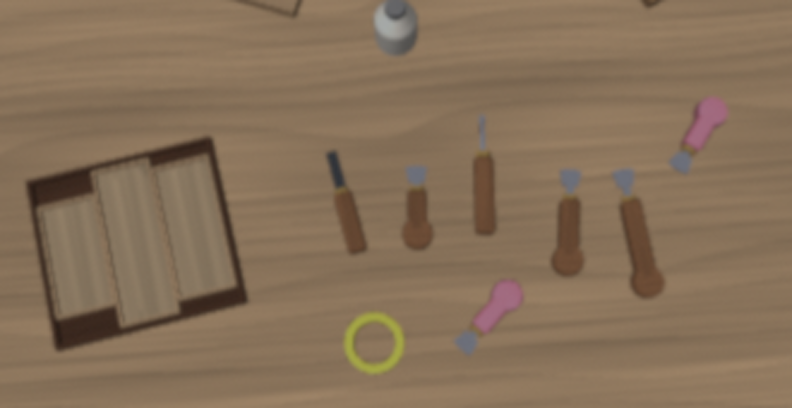

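View pics/scene0z.png

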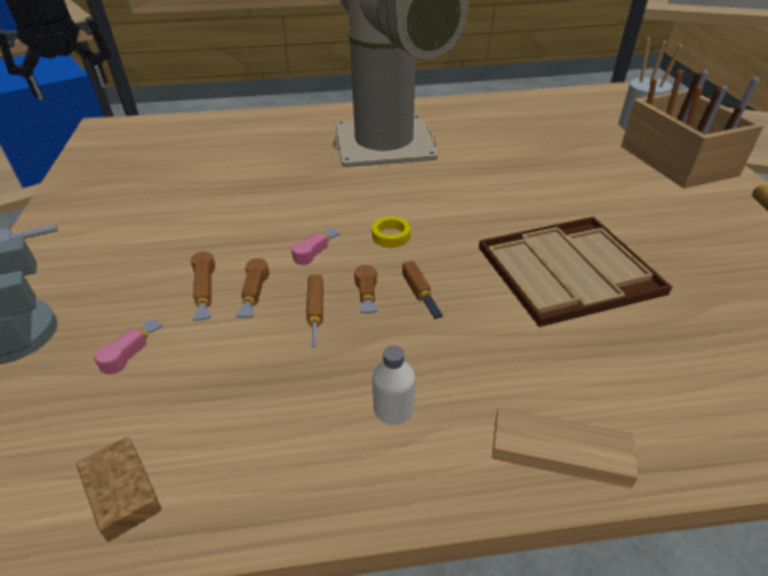

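In the top zoom (2.4x, offset (90,120)):
- **Tools, left to right:** file (345,200), brown short chisel (417,205), screwdriver (483,180), mid chisel (569,220) and long chisel (637,230).
- **Pink look-alikes to leave alone:** (490,315) and (697,135).
- **Candidates for chisel_short:** top px (263,208), brown with a pommel and fishtail, which fits. The ones at (296,254) and (378,176) are pink and do not fit.
- **Bays, left to right:** short, long, mid.

Next I'll fit the poses and confirm with a crop.

```bash
cat > fit.py <<'E'
from h import *
from scipy.optimize import minimize
L={'short':(.104,.032,.020),'mid':(.132,.038,.028),'long':(.160,.040,.040)}
def parts(k,z0=0):
    l,b,hx=L[k]; h=l/2; out=[]
    a=np.linspace(0,2*np.pi,24,endpoint=False)
    c=np.c_[-h+.019+.019*np.cos(a),.019*np.sin(a)]
    for q,z1,z2 in((c,.003,.026),(np.array([[-h+.03,-.012],[h-b,-.012],[h-b,.012],[-h+.03,.012]]),0,.028),
        (np.array([[h-b,-.004],[h-.016,-.005],[h,-.012],[h,.012],[h-.016,.005],[h-b,.004]]),.010,.014)):
        out.append(np.r_[np.c_[q,np.full(len(q),z1+z0)],np.c_[q,np.full(len(q),z2+z0)]])
    return out
def sil(p,k,x,y,th,z0=0):
    m=np.zeros((384*4,512*4),np.uint8);c,s=np.cos(th),np.sin(th)
    for P in parts(k,z0):
        W=P.copy();W[:,0]=x+c*P[:,0]-s*P[:,1];W[:,1]=y+s*P[:,0]+c*P[:,1]
        u=w2px(p,W)*4+1.5
        if k and len(P)==12:
            cv2.fillPoly(m,[u[:6].round().astype(np.int32)],255)
        else: cv2.fillConvexPoly(m,cv2.convexHull(u.round().astype(np.int32)),255)
    return cv2.resize(m,(512,384),interpolation=cv2.INTER_AREA)/255.
def fit(ps,ms,k,x0,z0=0):
    def f(v):
        e=0
        for p,m in zip(ps,ms):
            s=sil(p,k,v[0]/100,v[1]/100,v[2]/5,z0); e+=np.abs(s-m).sum()/m.sum()
        return e
    v0=np.array([x0[0]*100,x0[1]*100,x0[2]*5])
    best=None
    for _ in range(3):
        r=minimize(f,v0,method='Nelder-Mead',options=dict(initial_simplex=np.vstack([v0]+[v0+.7*d for d in np.eye(3)]),xatol=.01,fatol=1e-3));v0=r.x
    return v0[0]/100,v0[1]/100,v0[2]/5,r.fun
E
python3 - <<'E'
from fit import *
pt=get_image('top');pc=get_image('scene')
G={'short':(263.5,207.6),'mid':(325.5,212.3),'long':(355.2,218.6)}
th={'short':0,'mid':0,'long':.2}
vis=pt['pixels'].copy()
for k in G:
    for p,nm in((pt,'top'),(pc,'scene')):
        X=px2w(pt,G[k],.014)[0]
        u=w2px(p,[X])[0]; best=None
        for kk in ('chisel_short','chisel_mid','chisel_long'):
          for o in nets.regions_of(p,kk):
            e=o['extent'];d=np.hypot((e[0]+e[2])/2-u[0],(e[1]+e[3])/2-u[1])
            if d<12 and (best is None or d<best[0]): best=(d,o,kk)
        if best is None: print(k,nm,'none');continue
        m=best[1]['region'].astype(float)
        r=fit([p],[m],k,(X[0],X[1],th[k]));print(k,nm,best[2],m.sum(),np.round(r,4))
        if nm=='top':
            s=sil(p,k,*r[:3]);c,_=cv2.findContours((s>.5).astype(np.uint8),0,2)
            cv2.drawContours(vis,c,-1,(0,255,0),1)
cv2.imwrite('pics/fit.png',cv2.resize(np.hstack([vis[150:280,220:400],pt['pixels'][150:280,220:400]]),(792,286),interpolation=cv2.INTER_NEAREST))
# tray bays
for p in(pt,pc):
  for k in('bay_short','bay_mid','bay_long'):
    o=nets.regions_of(p,k)
    for o in o[:2]:
        c=max(cv2.findContours(o['region'].astype(np.uint8),0,2)[0],key=cv2.contourArea)
        W=px2w(p,c.reshape(-1,2).astype(float),.014)[:,:2].astype(np.float32)
        (cx,cy),wh,a=cv2.minAreaRect(W);print(k,round(o['p'],2),o['extent'],np.round([cx,cy,*wh,a],3))
E
```

```text
short top chisel_short 308.0 [ 0.5452 -0.1018 -0.0703  0.1289]
short scene none
mid top chisel_mid 419.0 [ 0.5123 -0.2852 -0.1332  0.1385]
mid scene chisel_mid 469.0 [ 0.5097 -0.2841 -0.1265  0.1854]
long top chisel_long 537.0 [ 0.4932 -0.3656  0.0949  0.1249]
long scene chisel_long 580.0 [ 0.4917 -0.3646  0.0963  0.1612]
bay_short 0.75 [106.9, 199.6, 136.8, 255.6] [ 0.512  0.316  0.141  0.072 10.006]
bay_short 0.16 [320.6, 190.6, 331.9, 234.4] [ 5.1200e-01 -2.8200e-01  3.5000e-02  1.2800e-01  8.5897e+01]
bay_mid 0.86 [154.3, 182.9, 189.1, 241.0] [ 0.54   0.173  0.171  0.074 11.002]
bay_mid 0.24 [224.2, 180.7, 239.6, 226.1] [ 0.559 -0.014  0.132  0.026 10.585]
bay_long 0.63 [129.7, 187.6, 165.5, 255.7] [0.527 0.245 0.199 0.073 9.775]
bay_long 0.31 [234.0, 251.2, 256.8, 276.2] [ 3.8300e-01 -3.8000e-02  6.9000e-02  6.8000e-02  8.5939e+01]
bay_short 0.59 [379.5, 153.7, 432.1, 192.2] [0.515 0.318 0.149 0.074 9.474]
bay_short 0.47 [326.4, 162.2, 385.5, 207.8] [ 0.54   0.174  0.178  0.074 10.103]
bay_mid 0.67 [326.8, 162.5, 386.1, 207.2] [0.54  0.175 0.178 0.072 9.881]
bay_mid 0.31 [379.0, 153.3, 432.1, 195.2] [ 0.515  0.318  0.151  0.074 10.326]
bay_long 0.78 [347.0, 151.3, 414.2, 202.1] [ 0.524  0.242  0.199  0.076 10.34 ]
```

View pics/fit.png

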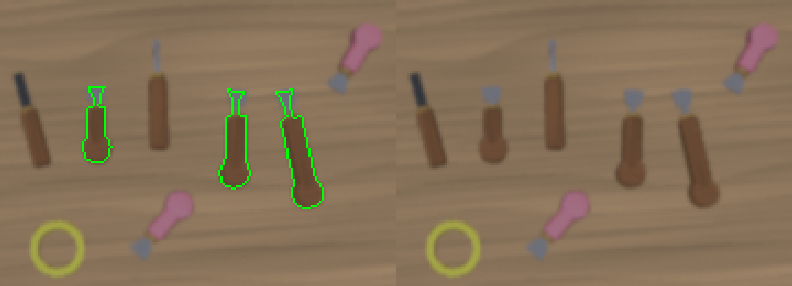

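The green outlines match the three brown chisels, and the pink ones are excluded. I'll start with the short chisel.

```bash
cat > go.py <<'E'
import sys
from h import *
T={'short':(.545,-.102,-.07),'mid':(.511,-.285,-.13),'long':(.4925,-.365,.095),
'bshort':(.5135,.316,.176),'blong':(.526,.245,.176),'bmid':(.539,.1735,.176)}
def rem(name,z,off=(0,0)):
    x,y,th=T[name]; s=ctrl.state(); P=s['tool_pos']; R=cv2.Rodrigues
    r,pi,yw=s['tcp_rot']; from scipy.spatial.transform import Rotation as Ro
    M=Ro.from_euler('xyz',s['tcp_rot']).as_matrix()
    d=M.T@(np.array([x+off[0],y+off[1],z])-P)
    dy=(th-np.pi-yw+np.pi)%(2*np.pi)-np.pi
    # remaining shift after the turn is made
    M2=Ro.from_euler('xyz',[-np.pi/2,0,th-np.pi]).as_matrix()
    print('t',round(s['time_s'],2),'pos',P.round(4),'rpy',np.round(s['tcp_rot'],3),'shift now',d.round(4),'after turn',(M2.T@(np.array([x+off[0],y+off[1],z])-P)).round(4),'turn',round(-dy,3),'grip',round(s['grip_width'],3))
if __name__=='__main__':
    rem(sys.argv[1],float(sys.argv[2]))
E
python3 go.py short .12
```

```text
t 2.2 pos [ 0.2429 -0.5486  0.2313] rpy [-1.571  0.    -2.725] shift now [-0.457   0.1113 -0.2861] after turn [-0.2701  0.1113 -0.4667] turn 0.487 grip 1.002
```

Call:
apply_moves --series '[[[0,0,0],0.16],[[0,0,0],0.16],[[0,0,0],0.16],[[-0.03,0.01,-0.05],0],[[-0.03,0.01,-0.05],0],[[-0.03,0.01,-0.05],0],[[-0.03,0.01,-0.05],0],[[-0.03,0.01,-0.05],0]]' --claw 0.05

```text
time_s: 3.2
tool_pos: [0.415, -0.3093, 0.1809]
tcp_rot: [-1.567, 0.003, 3.054]
wrist_force: [0.7, -0.0, 0.1]
grip_width: 0.588
```

```bash
python3 go.py short .08
```

```text
t 3.2 pos [ 0.415  -0.3093  0.1809] rpy [-1.567e+00  3.000e-03  3.054e+00] shift now [-0.1111  0.1004 -0.2182] after turn [-0.1152  0.1009 -0.2159] turn -0.018 grip 0.588
```

Call:
apply_moves --series '[[[-0.025,0.015,-0.047],-0.018],[[-0.025,0.015,-0.047],0],[[-0.025,0.015,-0.047],0],[[-0.025,0.015,-0.047],0],[[-0.015,0.02,-0.027],0],[[0,0.01,0],0],[[0,0,0],0]]'

```text
time_s: 4.08
tool_pos: [0.5509, -0.0931, 0.0885]
tcp_rot: [-1.565, 0.005, 3.079]
wrist_force: [-0.8, -0.8, 0.5]
grip_width: 0.588
```

```bash
python3 go.py short .006
```

```text
t 4.08 pos [ 0.5509 -0.0931  0.0885] rpy [-1.565  0.005  3.079] shift now [0.0058 0.0826 0.0088] after turn [0.0053 0.0825 0.0093] turn 0.007 grip 0.588
```

Call:
apply_moves --series '[[[0.005,0.01,0.009],0.007],[[0,0.02,0],0],[[0,0.02,0],0],[[0,0.012,0],0],[[0,0,0],0]]'

```text
time_s: 4.7
tool_pos: [0.5445, -0.1101, 0.0269]
tcp_rot: [-1.563, 0.009, 3.063]
wrist_force: [-0.3, 0.7, 0.1]
grip_width: 0.584
```

```bash
python3 go.py short .006; python3 - <<'E'
from h import *
p=get_image('scene');cv2.imwrite('pics/s1.png',cv2.resize(p['pixels'][100:270,150:350],(800,680))[:600])
E
```

```text
t 4.7 pos [ 0.5445 -0.1101  0.0269] rpy [-1.563  0.009  3.063] shift now [ 0.0003  0.0208 -0.0083] after turn [ 0.      0.0209 -0.0081] turn -0.008 grip 0.584
```

View pics/s1.png

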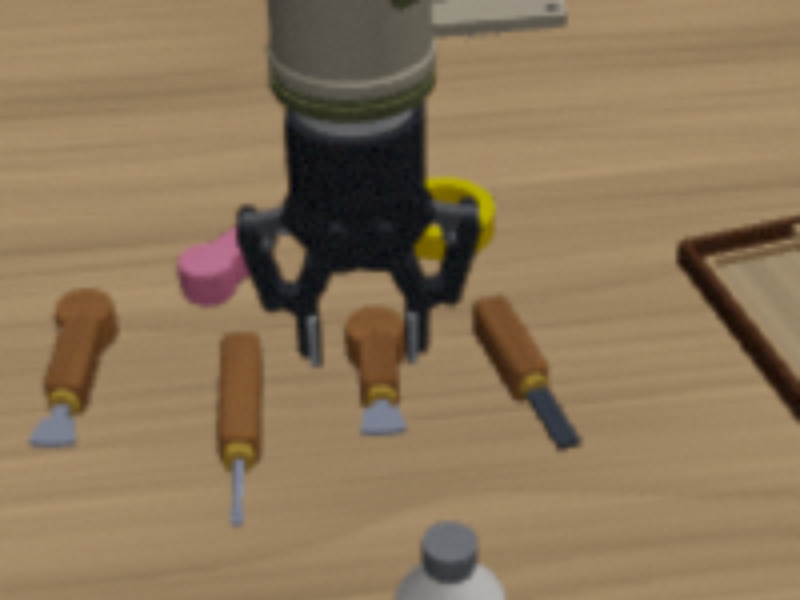

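The fingers straddle the short chisel (crop px 380,350) and sit about 8 mm too far toward the screwdriver side. I'll correct that and descend.

Call:
apply_moves --series '[[[0,0,-0.008],0],[[0,0,0],0],[[0,0.01,0],0],[[0,0.007,0],0],[[0,0,0],0]]'

```text
time_s: 5.38
tool_pos: [0.5475, -0.1021, 0.0116]
tcp_rot: [-1.562, 0.014, 3.064]
wrist_force: [-0.1, 0.6, -0.2]
grip_width: 0.583
```

```bash
python3 go.py short .006
```

```text
t 5.38 pos [ 0.5475 -0.1021  0.0116] rpy [-1.562  0.014  3.064] shift now [0.0026 0.0056 0.0001] after turn [0.0025 0.0056 0.0001] turn -0.008 grip 0.583
```

Call:
apply_moves --series '[[[0.002,0.005,0],0],[[0,0,0],0]]'

```text
time_s: 5.62
tool_pos: [0.5452, -0.1019, 0.0059]
tcp_rot: [-1.562, 0.013, 3.064]
wrist_force: [-1.1, -0.1, -0.4]
grip_width: 0.589
```

Call:
apply_moves --series '[[[0,0,0],0],[[0,0,0],0],[[0,0,0],0],[[0,0,0],0],[[0,0,0],0]]' --claw 0.0 --force 40

```text
time_s: 6.25
tool_pos: [0.5457, -0.1022, 0.0065]
tcp_rot: [-1.562, 0.014, 3.064]
wrist_force: [0.2, 0.4, 0.1]
grip_width: 0.274
```

```bash
python3 go.py bshort .10
```

```text
t 6.25 pos [ 0.5457 -0.1022  0.0065] rpy [-1.562  0.014  3.064] shift now [ 0.0633 -0.0981 -0.4135] after turn [-0.0415 -0.0935 -0.4173] turn -0.254 grip 0.274
```

Gripped: opening 0.274 × 85 mm ≈ 23.4 mm. Lifting now.

Call:
apply_moves --series '[[[0,-0.02,0],0],[[0,-0.03,0],0],[[0,-0.03,0],0],[[0,-0.015,0],-0.12],[[0,0,0],-0.13],[[-0.005,0,-0.03],0],[[-0.005,0,-0.05],0],[[-0.005,0,-0.05],0]]'

```text
time_s: 7.25
tool_pos: [0.5394, 0.0286, 0.1155]
tcp_rot: [-1.554, 0.022, -2.967]
wrist_force: [0.3, 0.6, -0.1]
grip_width: 0.271
```

```bash
python3 go.py bshort .08
```

```text
t 7.25 pos [0.5394 0.0286 0.1155] rpy [-1.554  0.022 -2.967] shift now [-0.0237  0.0312 -0.288 ] after turn [-0.0248  0.0355 -0.2874] turn -0.001 grip 0.271
```

Call:
apply_moves --series '[[[-0.004,0,-0.05],0],[[-0.004,0,-0.05],0],[[-0.004,0.005,-0.05],0],[[-0.004,0.005,-0.05],0],[[-0.004,0.01,-0.04],0],[[0,0,-0.015],0],[[0,0,0],0],[[0,0,0],0]]'

```text
time_s: 8.25
tool_pos: [0.5173, 0.2941, 0.1049]
tcp_rot: [-1.555, 0.036, -2.964]
wrist_force: [0.2, -0.7, -1.3]
grip_width: 0.272
```

```bash
python3 go.py bshort .017; python3 - <<'E'
from h import *
p=get_image('scene');cv2.imwrite('pics/s2.png',cv2.resize(p['pixels'][100:250,300:500],(800,600)))
E
```

```text
t 8.25 pos [0.5173 0.2941 0.1049] rpy [-1.555  0.036 -2.964] shift now [ 0.003   0.0874 -0.0236] after turn [-0.0001  0.0879 -0.0222] turn 0.002 grip 0.272
```

View pics/s2.png

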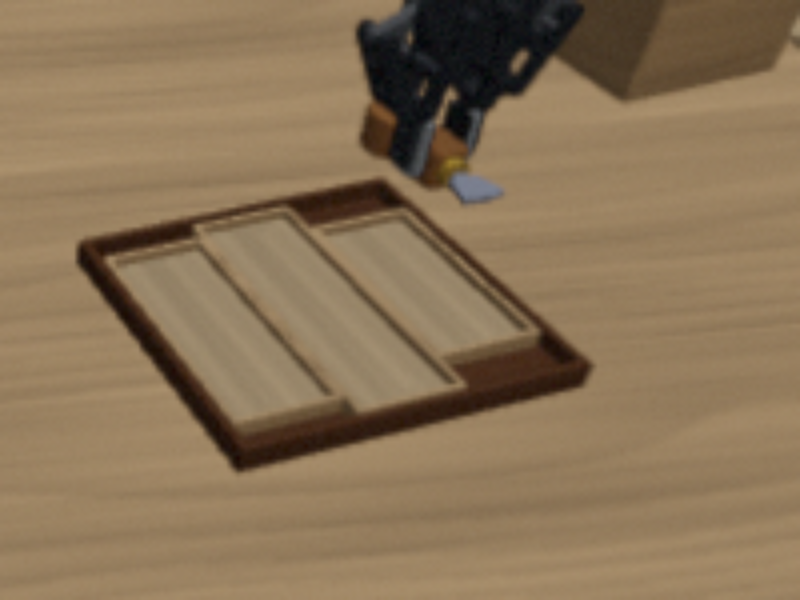

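Call:
apply_moves --series '[[[0.001,0,-0.023],0],[[0,0.035,0],0],[[0,0.02,0],0],[[0,0,0],0]]'

```text
time_s: 8.8
tool_pos: [0.5176, 0.312, 0.0506]
tcp_rot: [-1.555, 0.04, -2.971]
wrist_force: [0.0, -0.2, 0.3]
grip_width: 0.274
```

```bash
python3 go.py bshort .017
```

```text
t 8.8 pos [0.5176 0.312  0.0506] rpy [-1.555  0.04  -2.971] shift now [ 0.0047  0.0334 -0.0051] after turn [ 0.0033  0.0336 -0.0046] turn -0.005 grip 0.274
```

Call:
apply_moves --series '[[[0.004,0,-0.005],0],[[0,0.02,0],0],[[0,0.011,0],0],[[0,0,0],0]]'

```text
time_s: 9.3
tool_pos: [0.5154, 0.3163, 0.0197]
tcp_rot: [-1.556, 0.042, -2.972]
wrist_force: [-0.3, 0.8, -0.4]
grip_width: 0.272
```

```bash
python3 go.py bshort .017; python3 - <<'E'
from h import *
p=get_image('scene');cv2.imwrite('pics/s3.png',cv2.resize(p['pixels'][100:250,300:500],(800,600)))
E
```

```text
t 9.3 pos [0.5154 0.3163 0.0197] rpy [-1.556  0.042 -2.972] shift now [ 0.002   0.0026 -0.0001] after turn [ 0.0019  0.0027 -0.0001] turn -0.006 grip 0.272
```

View pics/s3.png

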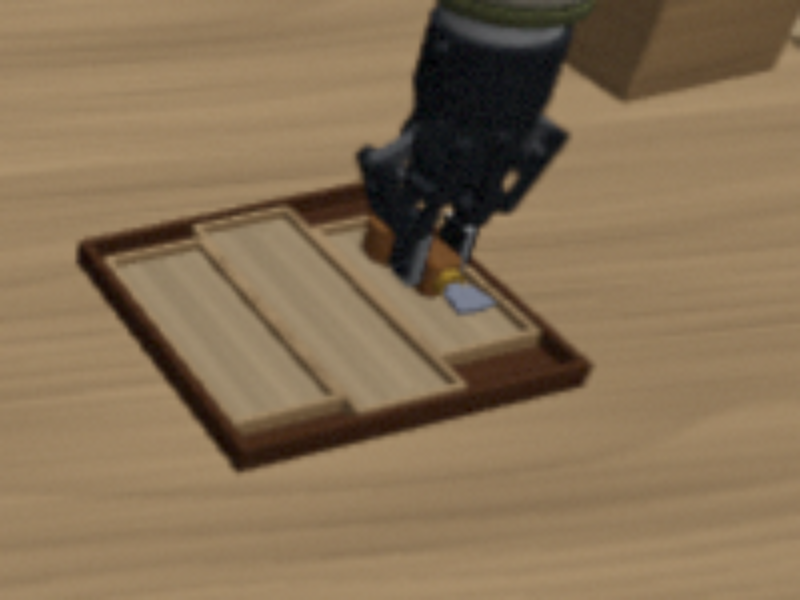

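The short chisel is over the short bay and just above its floor (crop px 430,265). I'll lower it 2 mm and open slightly.

Call:
apply_moves --series '[[[0.001,0.002,0],0],[[0,0,0],0]]'

```text
time_s: 9.6
tool_pos: [0.515, 0.3164, 0.0186]
tcp_rot: [-1.556, 0.044, -2.972]
wrist_force: [0.9, -0.3, -1.7]
grip_width: 0.271
```

Call:
apply_moves --series '[[[0,0,0],0],[[0,0,0],0],[[0,0,0],0]]' --claw 0.034

```text
time_s: 9.98
tool_pos: [0.5158, 0.3168, 0.0197]
tcp_rot: [-1.557, 0.046, -2.972]
wrist_force: [-0.4, -0.0, -0.3]
grip_width: 0.4
```

Call:
apply_moves --series '[[[0,-0.03,0],0],[[0,-0.05,0],0],[[0,-0.05,0],0],[[0,0,0.06],0.1],[[0,0,0.06],0.1],[[0,0,0.06],0.1],[[0,0,0.06],0],[[0,0,0.06],0]]' --claw 0.045

```text
time_s: 10.98
tool_pos: [0.5067, 0.0156, 0.1577]
tcp_rot: [-1.572, 0.054, 3.009]
wrist_force: [1.7, -0.1, 0.2]
grip_width: 0.526
```

```bash
python3 go.py mid .08; python3 - <<'E'
from fit import *
p=get_image('scene');cv2.imwrite('pics/s4.png',cv2.resize(p['pixels'][100:250,300:500],(800,600)))
p=get_image('top');cv2.imwrite('pics/t4.png',cv2.resize(p['pixels'][150:290,90:290],(800,560)))
E
```

```text
t 10.97 pos [0.5067 0.0156 0.1577] rpy [-1.572  0.054  3.009] shift now [-0.0396  0.0796  0.2975] after turn [-0.0432  0.0777  0.2975] turn -0.002 grip 0.526
```

View pics/s4.png

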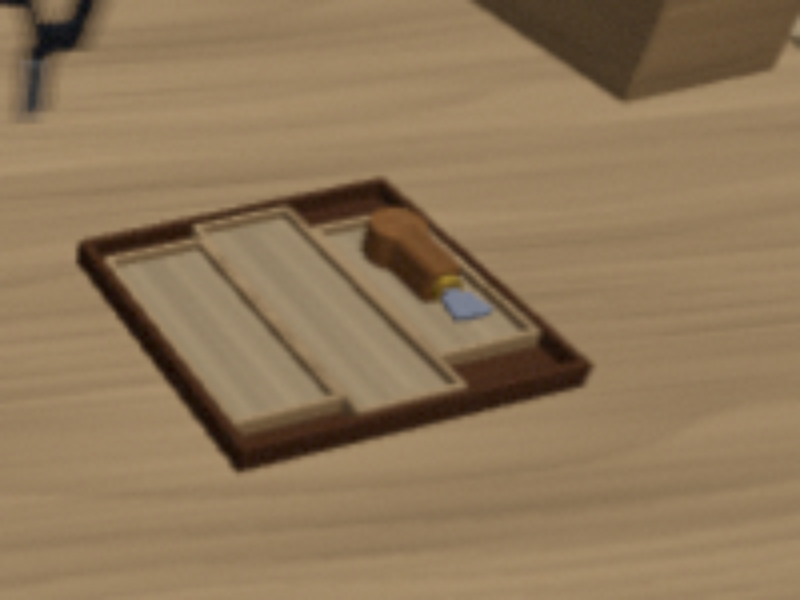

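View pics/t4.png

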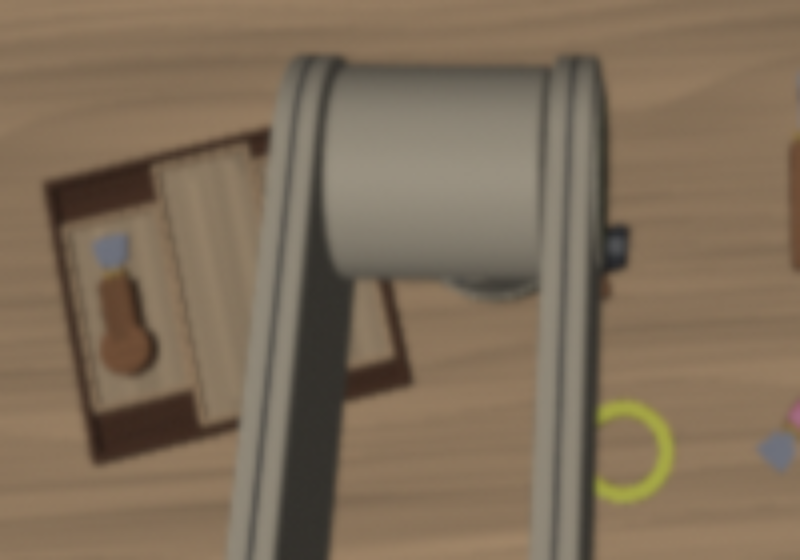

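The short chisel lies flat and well centred in the short bay (top crop 125,310). The mid chisel is next.

Call:
apply_moves --series '[[[-0.01,0.01,0.06],0],[[-0.01,0.01,0.06],0],[[-0.01,0.01,0.06],0],[[-0.01,0.015,0.055],0],[[0,0.015,0.03],0],[[0,0,0],0]]'

```text
time_s: 11.82
tool_pos: [0.5152, -0.2592, 0.1015]
tcp_rot: [-1.571, 0.06, 3.004]
wrist_force: [-0.3, 0.3, -0.1]
grip_width: 0.526
```

```bash
python3 go.py mid .035
```

```text
t 11.82 pos [ 0.5152 -0.2592  0.1015] rpy [-1.571  0.06   3.004] shift now [0.0046 0.0663 0.0261] after turn [0.0008 0.0665 0.0261] turn -0.007 grip 0.526
```

Call:
apply_moves --series '[[[0.004,0.01,0.026],0],[[0,0.03,0],0],[[0,0.025,0],0],[[0,0,0],0]]'

```text
time_s: 12.32
tool_pos: [0.5146, -0.2822, 0.0378]
tcp_rot: [-1.571, 0.064, 3.007]
wrist_force: [-0.9, -0.7, 0.3]
grip_width: 0.524
```

```bash
python3 go.py mid .006; python3 - <<'E'
from h import *
p=get_image('scene');cv2.imwrite('pics/s5.png',cv2.resize(p['pixels'][100:250,70:270],(800,600)))
E
```

```text
t 12.32 pos [ 0.5146 -0.2822  0.0378] rpy [-1.571  0.064  3.007] shift now [0.0052 0.0315 0.0033] after turn [0.0032 0.0318 0.0033] turn -0.005 grip 0.524
```

View pics/s5.png

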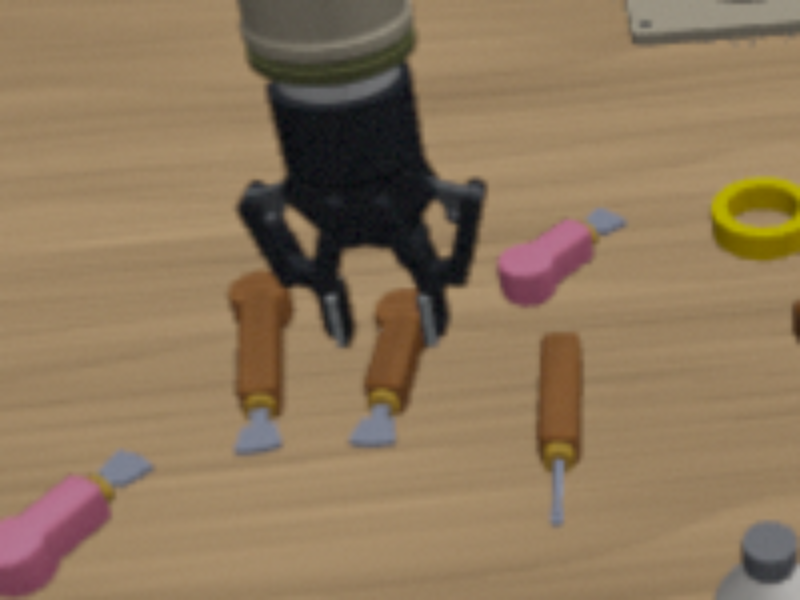

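The fingers straddle the mid chisel (crop 395,345). Descending and gripping.

Call:
apply_moves --series '[[[0.004,0.015,0.003],0],[[0.001,0.015,0],0],[[0,0,0],0]]'

```text
time_s: 12.75
tool_pos: [0.5139, -0.2855, 0.0101]
tcp_rot: [-1.568, 0.069, 3.008]
wrist_force: [0.4, 0.6, 0.4]
grip_width: 0.525
```

Call:
apply_moves --series '[[[0,0,0],0],[[0,0,0],0],[[0,0,0],0],[[0,0,0],0]]' --claw 0.0

```text
time_s: 13.25
tool_pos: [0.5145, -0.2861, 0.0112]
tcp_rot: [-1.568, 0.071, 3.008]
wrist_force: [-0.9, 0.5, -0.8]
grip_width: 0.269
```

Call:
apply_moves --series '[[[0,-0.03,0],0],[[0,-0.05,0],0],[[0,-0.02,0],-0.15],[[0,0,-0.05],-0.15],[[0,0,-0.06],0],[[0,0,-0.06],0],[[0,0,-0.06],0],[[0,0,-0.06],0]]'

```text
time_s: 14.25
tool_pos: [0.4652, 0.005, 0.109]
tcp_rot: [-1.544, 0.071, -2.972]
wrist_force: [0.9, 0.9, -0.9]
grip_width: 0.267
```

```bash
python3 go.py bmid .06
```

```text
t 14.25 pos [0.4652 0.005  0.109 ] rpy [-1.544  0.071 -2.972] shift now [-0.0973  0.052  -0.1551] after turn [-0.1021  0.049  -0.153 ] turn -0.007 grip 0.267
```

Call:
apply_moves --series '[[[-0.033,0,-0.05],0],[[-0.033,0,-0.05],0],[[-0.025,0.005,-0.045],0],[[0,0.01,0],0],[[0,0,0],0]]'

```text
time_s: 14.88
tool_pos: [0.5307, 0.1725, 0.0965]
tcp_rot: [-1.544, 0.073, -2.967]
wrist_force: [-0.1, 0.1, -1.7]
grip_width: 0.27
```

```bash
python3 go.py bmid .022
```

```text
t 14.88 pos [0.5307 0.1725 0.0965] rpy [-1.544  0.073 -2.967] shift now [-0.0029  0.0749 -0.0015] after turn [-0.0084  0.0745  0.0004] turn -0.001 grip 0.27
```

Call:
apply_moves --series '[[[-0.003,0.03,0],0],[[-0.002,0.03,0],0],[[0,0.005,0],0],[[0,0,0],0]]'

```text
time_s: 15.38
tool_pos: [0.5415, 0.1683, 0.0332]
tcp_rot: [-1.544, 0.075, -2.971]
wrist_force: [1.3, 0.1, 0.2]
grip_width: 0.268
```

```bash
python3 go.py bmid .021; python3 - <<'E'
from h import *
p=get_image('scene');cv2.imwrite('pics/s6.png',cv2.resize(p['pixels'][100:250,300:500],(800,600)))
E
```

```text
t 15.38 pos [0.5415 0.1683 0.0332] rpy [-1.544  0.075 -2.971] shift now [ 0.0024  0.0119 -0.0059] after turn [ 0.0015  0.0122 -0.0056] turn -0.006 grip 0.268
```

View pics/s6.png

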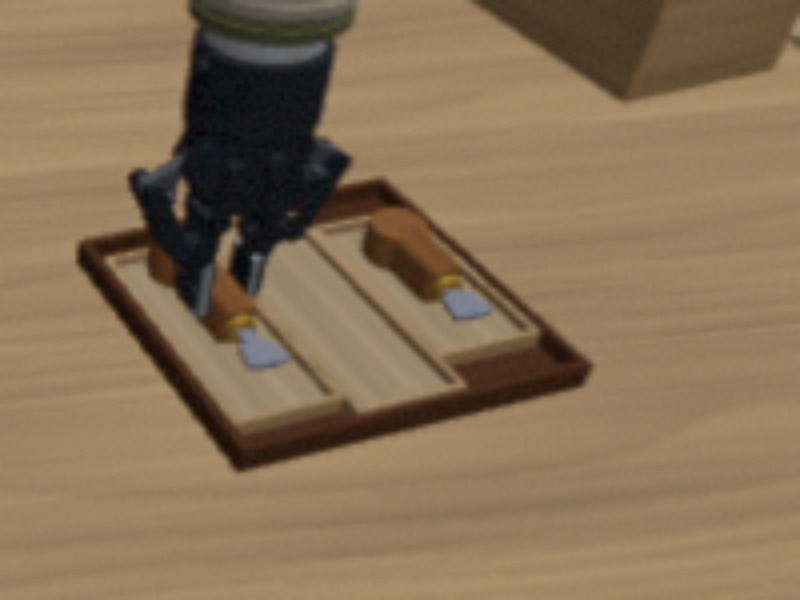

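The mid chisel is above the mid bay (crop 215,290). I'll shift it 6 mm, lower and release.

Call:
apply_moves --series '[[[0,0,-0.006],0],[[0,0.01,0],0],[[0,0,0],0]]'

```text
time_s: 15.8
tool_pos: [0.543, 0.1749, 0.0257]
tcp_rot: [-1.544, 0.079, -2.972]
wrist_force: [-0.3, 0.5, -1.4]
grip_width: 0.27
```

```bash
python3 go.py bmid .021
```

```text
t 15.8 pos [0.543  0.1749 0.0257] rpy [-1.544  0.079 -2.972] shift now [0.0046 0.0043 0.0006] after turn [0.0042 0.0047 0.0006] turn -0.006 grip 0.27
```

Call:
apply_moves --series '[[[0.001,0.004,0],0],[[0,0,0],0]]'

```text
time_s: 16.05
tool_pos: [0.5426, 0.1749, 0.0216]
tcp_rot: [-1.544, 0.08, -2.971]
wrist_force: [-0.2, -0.0, -1.1]
grip_width: 0.269
```

Call:
apply_moves --series '[[[0,0,0],0],[[0,0,0],0],[[0,0,0],0]]' --claw 0.034

```text
time_s: 16.42
tool_pos: [0.5428, 0.1749, 0.0219]
tcp_rot: [-1.544, 0.08, -2.971]
wrist_force: [-0.2, 0.2, 0.5]
grip_width: 0.397
```

Call:
apply_moves --series '[[[0,-0.04,0],0],[[0,-0.06,0],0],[[0,-0.03,0.04],0],[[0,0,0.06],0.04],[[0,0,0.06],0.04],[[0,0,0.06],0],[[0,0,0.06],0],[[0,0,0.06],0]]' --claw 0.045

```text
time_s: 17.42
tool_pos: [0.5741, -0.1667, 0.1662]
tcp_rot: [-1.549, 0.087, -3.045]
wrist_force: [0.4, -0.6, -0.7]
grip_width: 0.527
```

```bash
python3 go.py long .08; python3 - <<'E'
from fit import *
p=get_image('scene');cv2.imwrite('pics/s7.png',cv2.resize(p['pixels'][100:250,300:500],(800,600)))
E
```

```text
t 17.43 pos [ 0.5741 -0.1667  0.1662] rpy [-1.549  0.087 -3.045] shift now [0.1074 0.0812 0.1878] after turn [0.1001 0.0862 0.1897] turn 0.001 grip 0.527
```

View pics/s7.png

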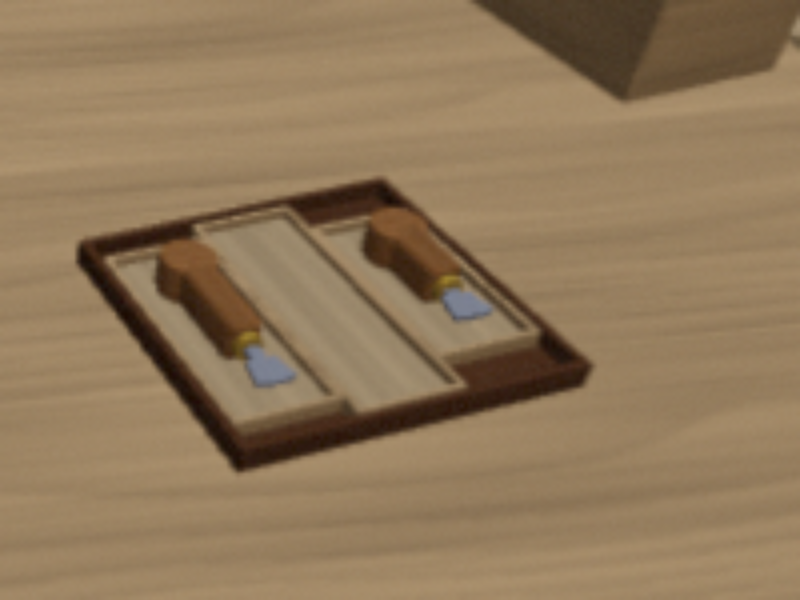

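The mid chisel sits in the mid bay (crop 215,310). Moving on to the long chisel.

Call:
apply_moves --series '[[[0.03,0.01,0.055],0],[[0.03,0.01,0.055],0],[[0.025,0.01,0.05],0],[[0.012,0.03,0.02],0],[[0,0.01,0],0],[[0,0,0],0]]'

```text
time_s: 18.23
tool_pos: [0.5023, -0.3622, 0.0947]
tcp_rot: [-1.542, 0.091, -3.053]
wrist_force: [-1.1, -0.0, -0.6]
grip_width: 0.522
```

```bash
python3 go.py long .04
```

```text
t 18.23 pos [ 0.5023 -0.3622  0.0947] rpy [-1.542  0.091 -3.053] shift now [0.0149 0.0536 0.0004] after turn [0.01   0.0547 0.0018] turn -0.006 grip 0.522
```

Call:
apply_moves --series '[[[0.01,0.03,0],0],[[0.005,0.025,0],0],[[0,0,0],0]]'

```text
time_s: 18.6
tool_pos: [0.4965, -0.363, 0.0419]
tcp_rot: [-1.538, 0.095, -3.048]
wrist_force: [-0.5, 0.5, 0.3]
grip_width: 0.525
```

```bash
python3 go.py long .008; python3 - <<'E'
from h import *
p=get_image('scene');cv2.imwrite('pics/s8.png',cv2.resize(p['pixels'][100:250,70:270],(800,600)))
E
```

```text
t 18.6 pos [ 0.4965 -0.363   0.0419] rpy [-1.538  0.095 -3.048] shift now [0.0074 0.0334 0.0005] after turn [0.0042 0.0339 0.0016] turn -0.001 grip 0.525
```

View pics/s8.png

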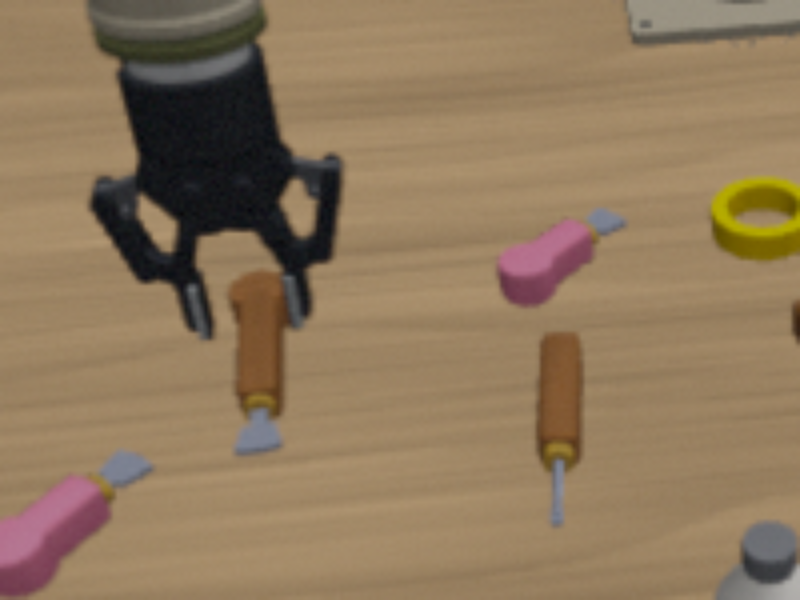

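```bash
python3 - <<'E'
from fit import *
p=get_image('scene')
q=np.array([[.4965,-.363,.042],[.4925,-.364,.008],[.4925,-.364,.028],[.4925,-.341,.018],[.4925,-.387,.018]])
print((w2px(p,q)-[70,100])*4)
E
```

```text
[[251.70349196 329.31707511]
 [263.62725239 367.96922276]
 [256.14066247 343.11637223]
 [298.44935717 352.00928673]
 [221.13481434 359.2795299 ]]
```

The projection agrees with the picture: the handle centre is at about (258,345). Descending and gripping.

Call:
apply_moves --series '[[[0.004,0.018,0.001],0],[[0.003,0.016,0],0],[[0,0,0],0]]'

```text
time_s: 19.08
tool_pos: [0.4964, -0.3679, 0.0108]
tcp_rot: [-1.532, 0.101, -3.046]
wrist_force: [0.5, -0.4, 0.2]
grip_width: 0.528
```

```bash
python3 go.py long .008
```

```text
t 19.07 pos [ 0.4964 -0.3679  0.0108] rpy [-1.532  0.101 -3.046] shift now [ 0.0039  0.0023 -0.0033] after turn [ 0.0036  0.0028 -0.0032] turn 0.0 grip 0.528
```

Call:
apply_moves --series '[[[0.002,0.001,-0.003],0],[[0,0,0],0],[[0,0,0],0]]' --claw 0.0

```text
time_s: 19.45
tool_pos: [0.4943, -0.3653, 0.0099]
tcp_rot: [-1.531, 0.102, -3.046]
wrist_force: [0.1, 0.3, -1.1]
grip_width: 0.269
```

Call:
apply_moves --series '[[[0,0,0],0],[[0,0,0],0]]'

```text
time_s: 19.7
tool_pos: [0.4943, -0.3652, 0.0099]
tcp_rot: [-1.532, 0.102, -3.046]
wrist_force: [-0.6, 0.1, -1.2]
grip_width: 0.272
```

Call:
apply_moves --series '[[[0,-0.03,0],0],[[0,-0.05,0],0],[[0,-0.03,0],-0.08],[[0,0,-0.05],0],[[0,0,-0.06],0],[[0,0,-0.06],0],[[0,0,-0.06],0],[[0,0,-0.06],0]]'

```text
time_s: 20.7
tool_pos: [0.4326, -0.0732, 0.1101]
tcp_rot: [-1.521, 0.103, -2.97]
wrist_force: [1.5, 1.4, -1.3]
grip_width: 0.269
```

```bash
python3 go.py blong .08
```

```text
t 20.7 pos [ 0.4326 -0.0732  0.1101] rpy [-1.521  0.103 -2.97 ] shift now [-0.1424  0.03   -0.2996] after turn [-0.1477  0.0301 -0.297 ] turn -0.005 grip 0.269
```

Call:
apply_moves --series '[[[-0.028,0,-0.053],0],[[-0.028,0,-0.053],0],[[-0.028,0,-0.053],0],[[-0.028,0,-0.053],0],[[-0.023,0,-0.053],0],[[0,0,-0.02],0],[[0,0,0],0]]'

```text
time_s: 21.58
tool_pos: [0.5182, 0.2454, 0.1111]
tcp_rot: [-1.521, 0.108, -2.966]
wrist_force: [1.0, -0.1, -1.5]
grip_width: 0.268
```

```bash
python3 go.py blong .05
```

```text
t 21.57 pos [0.5182 0.2454 0.1111] rpy [-1.521  0.108 -2.966] shift now [-0.001   0.0615 -0.0014] after turn [-0.0076  0.0611  0.0017] turn -0.0 grip 0.268
```

Call:
apply_moves --series '[[[-0.002,0.035,-0.001],0],[[0,0.03,0],0],[[0,0,0],0]]'

```text
time_s: 21.95
tool_pos: [0.5285, 0.2428, 0.0465]
tcp_rot: [-1.52, 0.11, -2.966]
wrist_force: [0.5, -1.1, -1.0]
grip_width: 0.273
```

```bash
python3 go.py blong .02; python3 - <<'E'
from h import *
p=get_image('scene');cv2.imwrite('pics/s9.png',cv2.resize(p['pixels'][100:250,300:500],(800,600)))
E
```

```text
t 21.95 pos [0.5285 0.2428 0.0465] rpy [-1.52   0.11  -2.966] shift now [ 0.005   0.0259 -0.0039] after turn [ 0.0021  0.0265 -0.0026] turn -0.001 grip 0.273
```

View pics/s9.png

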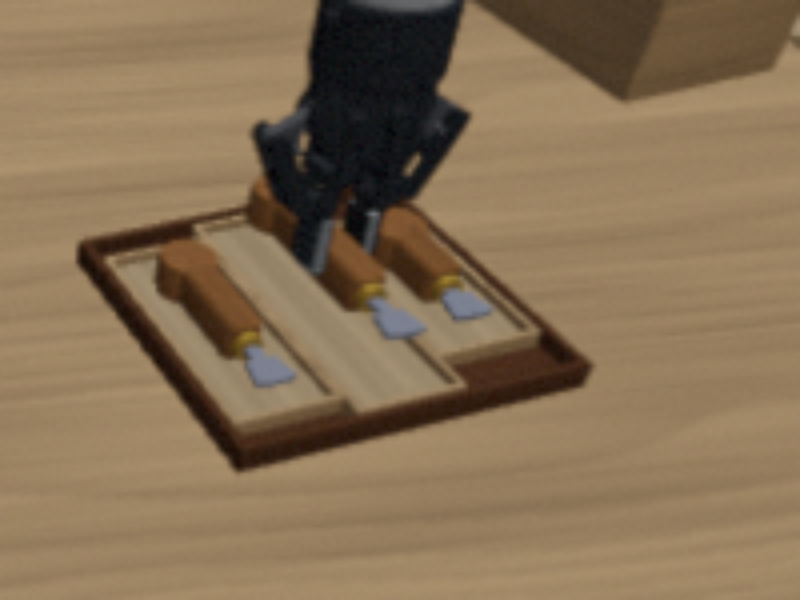

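The long chisel is above the long bay and still about 26 mm high (crop 330,250). Lowering it.

Call:
apply_moves --series '[[[0.001,0.015,-0.003],0],[[0.001,0.007,0],0],[[0,0,0],0]]'

```text
time_s: 22.38
tool_pos: [0.5318, 0.2453, 0.028]
tcp_rot: [-1.522, 0.117, -2.967]
wrist_force: [-0.6, 0.0, -0.4]
grip_width: 0.272
```

```bash
python3 go.py blong .02
```

```text
t 22.38 pos [0.5318 0.2453 0.028 ] rpy [-1.522  0.117 -2.967] shift now [ 0.0067  0.0073 -0.0011] after turn [ 0.0058  0.008  -0.0007] turn -0.002 grip 0.272
```

Call:
apply_moves --series '[[[0.006,0.005,-0.001],0],[[0.001,0.002,0],0],[[0,0,0],0]]'

```text
time_s: 22.75
tool_pos: [0.5257, 0.2452, 0.0207]
tcp_rot: [-1.522, 0.118, -2.967]
wrist_force: [0.1, -0.5, -0.8]
grip_width: 0.27
```

```bash
python3 go.py blong .02
```

```text
t 22.75 pos [0.5257 0.2452 0.0207] rpy [-1.522  0.118 -2.967] shift now [-0.0002  0.0007  0.0002] after turn [-0.0003  0.0007  0.0003] turn -0.001 grip 0.27
```

Call:
apply_moves --series '[[[0,0,0],0],[[0,0,0],0],[[0,0,0],0]]' --claw 0.034

```text
time_s: 23.12
tool_pos: [0.5265, 0.2456, 0.0216]
tcp_rot: [-1.522, 0.12, -2.967]
wrist_force: [0.6, -0.4, 0.2]
grip_width: 0.396
```

Call:
apply_moves --series '[[[0,-0.03,0],0],[[0,-0.05,0],0],[[0,-0.05,0],0],[[0,0,0.05],0],[[0,0,0.06],0],[[0,0,0.06],0],[[0,0,0.06],0],[[0,0,0.06],0]]'

```text
time_s: 24.12
tool_pos: [0.5608, -0.0398, 0.1716]
tcp_rot: [-1.521, 0.125, -2.958]
wrist_force: [1.0, 0.4, -0.8]
grip_width: 0.401
```

Call:
apply_moves --series '[[[0,0,0.06],0],[[0,0,0.06],0],[[0,0,0.05],0],[[0,0,0],0],[[0,0,0],0]]'

```text
time_s: 24.75
tool_pos: [0.5911, -0.2177, 0.1815]
tcp_rot: [-1.519, 0.128, -2.964]
wrist_force: [-0.3, 0.3, 0.1]
grip_width: 0.398
```

```bash
python3 - <<'E'
from fit import *
print(ctrl.state()['tool_pos'],ctrl.state()['time_s'])
from go import T
ps=get_image('scene');cv2.imwrite('pics/s10.png',cv2.resize(ps['pixels'][100:250,300:500],(800,600)))
pt=get_image('top');cv2.imwrite('pics/t10.png',cv2.resize(pt['pixels'][120:290,90:420],(792,408)))
for k in('short','mid','long'):
  b=T['b'+k]
  for p in(pt,ps):
    u=w2px(p,[[b[0],b[1],.02]])[0]
    c=[o for kk in('short','mid','long') for o in nets.regions_of(p,'chisel_'+kk)]
    c=[(np.hypot((o['extent'][0]+o['extent'][2])/2-u[0],(o['extent'][1]+o['extent'][3])/2-u[1]),o) for o in c]
    if not c or min(c,key=lambda t:t[0])[0]>12: print(k,'none');continue
    m=min(c,key=lambda t:t[0])[1]['region'].astype(float)
    r=fit([p],[m],k,b,.010);d=np.array([r[0]-b[0],r[1]-b[1]]);ca,sa=np.cos(b[2]),np.sin(b[2])
    print(k,'along %.4f across %.4f yaw %.3f err %.2f'%(ca*d[0]+sa*d[1],-sa*d[0]+ca*d[1],r[2]-b[2],r[3]))
E
```

```text
[ 0.59113108 -0.21772597  0.18146651] 24.75
short along 0.0002 across 0.0002 yaw 0.011 err 0.19
short along -0.0028 across 0.0047 yaw -0.001 err 0.30
mid along 0.0027 across 0.0016 yaw 0.004 err 0.16
mid along -0.0005 across 0.0018 yaw -0.005 err 0.24
long along -0.0015 across 0.0010 yaw 0.009 err 0.15
long along -0.0024 across 0.0021 yaw 0.031 err 0.16
```

View pics/s10.png

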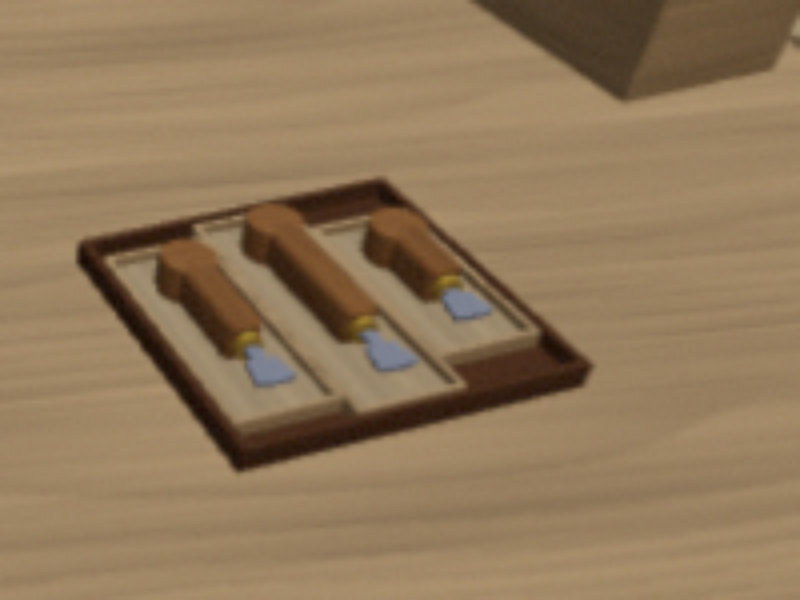

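View pics/t10.png

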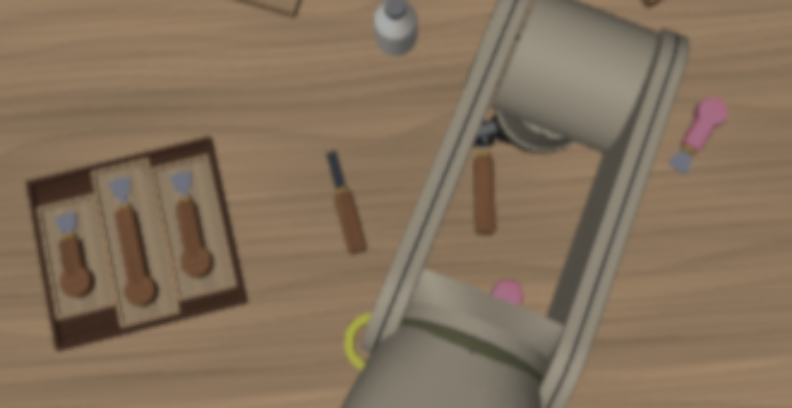

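All three chisels lie flat in their own bays, within 5 mm of centre in both cameras. The other items haven't moved, and the arm is clear at z = 0.18 m.

```bash
python3 -c "
from rig import ctrl
print(ctrl.finish_job())"
```

```text
the job is handed in; nothing more can be done
None
```

I put all three brown chisels away, each in the bay for its length, and handed the job in; the clock read about 25 s at the last check. No verdict was reported.

- **Placement:** model fits in both cameras put each chisel within 3 mm along and 5 mm across of its bay's centre (limits 17 and 18 mm). The 5 mm is the short chisel in the scene camera; the top camera gave 0.2 mm. I checked that they lie flat by eye only and did not measure it.
- **Other items:** the file, screwdriver handle and glue bottle look unmoved. The arm hid part of the tape roll in the last top view, but nothing came near it. The pink look-alikes were left alone, though the nearer one was mostly behind the arm in that view.
- **Drift:** the tool slowly tilted during the moves, reaching about 0.13 rad by the end. The moves offer no way to correct that. I allowed for it when placing, and it did not visibly affect the result.

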